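# Hang the shoehorn on the slanted peg of the hall stand

### The arm

A 6-joint arm with a two-finger parallel gripper is mounted at the origin on the work surface. World frame = base frame: x ahead of the robot, y to its left, z up, the work surface at z = 0. Lengths are in m, angles in rad, forces in N, time in s.
With the tool pointing down it reaches from about 0.425 to 1.125 m from the base axis. Payload 14.9 kg.
Tool frame: the origin (TCP) lies at the very end of the fingers, on their centre line; the grasp point (between the pads) lies 19 mm behind it; z points along the fingers, y is the line along which they close (so a half turn about z gives the same grasp; the last joint's range is limited). The gripper opens to 91 mm and grips with 3 to 60 N. Pads are 32 mm wide; open, the fingers measure 118 mm over their backs; the gripper's body (76 mm by 178 mm) begins 60 mm behind the grasp point.
Start: joints at [1.126, 0.379, 1.734, -0, 1.028, -0.033], TCP at [0.28, 0.641, 0.214] pointing down, gripper open.
Joint ranges: [-2.77, 2.77], [-0.74, 2.19], [0, 2.66], [-1.06, 4.2], [0.31, 2.87], [-3.08, 3.08]. Speed limits (rad/s): [1.89, 1.89, 2.39, 3.14, 3.14, 3.14].

### API

Orientations are given as a 3x3 rotation matrix whose columns are the frame's x, y, z axes.
In Python, from rig import r gives the robot as it stands.
- The arm moves only by the tool move_arm, never from a script. Its argument "deltas" is text: rows parted by semicolons, each of 5 numbers parted by spaces: the shift along the tool's x, y, z in units of 500 mm (1.0 is 500 mm), then the turn about the tool's z in units of 1.5 rad (1.0 is 1.5 rad), then the closure, from -1 (fully open) to 1 (shut). A call has 1 to 20 rows; each row shifts and turns the commanded pose from where the row before left it, along the tool's axes as they then stand; what a row does not reach is not made up. A row lasts 1/10 s, in which the tool goes at most 50 mm and 8.59 degrees, less where a joint would pass 70% of its speed; a pose out of reach is approached as far as the arm can. A call with a number of a shift or a turn outside -1 to 1 is refused whole. A call with a gripper value outside its range is refused whole. The fingers move at their own pace and stop on an object; "squeeze" is the grip in N (left out, the last holds). Time passes only in rows, so rows that do not move let the fingers close. It gives the time, the measured TCP pose, the force, the opening and the grip force at its end, in the units of the state.
- r.get_obs(): the state, without advancing time (a new reading comes with each control period).
- r.capture(name): name is "side" or "top" or "wrist"; returns the picture (480x640x3 uint8, red, green, blue); there is no depth.
- r.camera_info(name): a dict with "fx", "fy", "cx", "cy" (pixels), "k1" (the pictures are not rectified: a ray, as slopes to the right and down, at radius r is drawn at 1 + k1 r^2 times it, then the intrinsics apply), "world_to_cam" (4x4, takes a point from world to camera coordinates). Camera axes: x right, y up, looking along -z (the intrinsics and any distortion apply to the point x, -y, -z); pixel columns grow to the right and rows downward; lengths in m; the calibration is good to about 2 mm. A picture is of the moment at which its call begins: read the wrist's pose just before it. camera_info takes no time and is no camera call; for the wrist camera it gives the pose at the moment of the call.
- r.sign_off(): hands the job in; it is judged then, once.
The state is a dict: "t": time; "joint_positions": joint angles; "qd": joint speeds; "joint_efforts": joint torques, N m; "eef_pos": TCP position; "ee_rot": TCP orientation; "force": force on the tool from outside, world axes, zero at the start; "ft_torque": the same for the moment, N m; "finger_gap": opening from 0.0 (shut) to 1.0 (fully open); "grip_force": force on a finger pad.
Only numpy, scipy, OpenCV 4.12 (cv2) and the standard library are available. Lean on these libraries where they do the work, as an engineer would, in place of code of your own. Each camera call takes 0.05 s, during which the arm holds its last target. There are 200 camera calls.

### The job

Hang the shoehorn on the slanted peg of the little steel stand: thread the hole in its handle over the peg's tip, blade hanging downhill, and slide it along the peg right down until it meets the black rubber stop ring. Press it home there with a steady push of about 10 N for a good second, always gently (never more than 22 N between shoehorn and stand), then let go and leave it hanging, resting on the ring; do not disturb the tin, the brush or the plant.

Things in the scene. Friction and masses are not known exactly. Their poses are not given: they have to be found in the camera images.
- horn_mid (a point): Shoehorn: flat wooden handle 100 x 34 x 12 mm with a steel blade; 100 g (may be 20% off). It lies flat on the cabinet top. This point is the centre of the handle, half-way up (6 mm above its underside). x runs along the horn towards the end with the hole, y across the 34 mm width, z up out of the flat face. The blade (about 42 mm wide, up to 9 mm high) runs from x = -50 to -147 mm.
- horn_hole (a point): Centre of the hole in the shoehorn's handle, half-way through the 12 mm thickness; 36 mm along +x from the handle's centre, same axes. The hole is 14.5 mm in diameter, runs along z and goes right through, with a small chamfer.
- stand: Steel peg stand, fixed: foot 150 x 130 x 16 mm, thin upright (16 mm thick) 25 mm behind the origin (+x); origin on the cabinet top; the peg leans from the top of the upright towards the stand's -x. Its yaw varies.
- peg: The slanted round steel peg, 12 mm in diameter, 90 mm long, leaning 30 degrees from vertical. Origin at the tip; z points out of the tip along the axis (upward and to the stand's -x), x points uphill (upward and to the stand's +x), y level. The last 6 mm narrow to 5 mm diameter. When hung, the horn's axes are parallel to these. Left half-way, the horn jams and does not slide down by itself.
- collar: Brass sleeve, 19 mm diameter, fixed low on the peg, carrying a black rubber stop ring (32 mm diameter, 12 mm thick, rigid, never slips). Origin on the axis 66 mm below the tip, axes as the peg's. The ring's upper face lies 0 to 32 mm from this origin towards the tip, set anew each time and NOT reported: see it or feel for it. Home: the horn's underside on that face.
- tin_mid (a point): Bystander: shoe polish tin, 76 mm diameter, 30 mm high; its centre.
- brush_mid (a point): Bystander: shoe brush, 150 x 50 x 46 mm, lying along its x; its centre.
- pot_mid (a point): Bystander: plant in a black pot, 84 mm diameter, 80 mm high (leaves to 200 mm); centre of the pot.
Mind the look-alikes: they are no part of the job. Several things look just like the part that bears horn_mid: the one meant starts farthest to the robot's right. Leave any purple look-alike of the stand alone.

How it is judged:
By the outcome, as a careful person would: the job done as asked, in the order asked, and still so for the second after the job is handed in, with the robot touching nothing.
It also fails if it takes over 64 s, if anything falls off the work surface, if the arm or the gripper's body presses on something with over 40 N, if the wrist force passes 120 N, or if a joint passes its speed limit or range.

## Working session

There is one attempt and no reset: what is moved stays moved. The work goes in short steps, Python scripts to look and compute and a tool call to move; the robot and the scene stay as the last step left them, time stands still between calls to the robot, and variables do not carry over. Pictures are saved under pics/ and viewed, at most 10 in all, crops included, and the job is handed in when it is done.

Besides the shell and the picture viewer there is one more tool, called after "Emit:" as name(argument=value, ...) on one line, values as JSON. move_arm: Moves the arm, as the interface text tells. Shifts and turns lie within -1 to 1; 1 stands for 500 mm of shift or 1.5 rad of turn. Its arguments: {"type":"object","properties":{"deltas":{"type":"string"},"squeeze":{"type":"number"}},"required":["deltas"]}

```bash
ls; mkdir -p pics; python3 - <<'E'
from rig import r
import cv2,numpy as np
o=r.get_obs();print({k:np.round(v,3).tolist() for k,v in o.items()})
for n in("side","top"):
    im=r.capture(n);cv2.imwrite(f"pics/{n}0.png",im[:,:,::-1]);c=r.camera_info(n);print(n,{k:np.round(v,3).tolist() for k,v in c.items()})
E
```

```text
pics
{'t': 0.0, 'joint_positions': [1.126, 0.379, 1.735, -0.0, 1.029, -0.033], 'qd': [0.001, -0.001, 0.001, -0.0, -0.001, 0.001], 'joint_efforts': [-0.002, -76.375, -43.436, 0.065, 0.042, -0.0], 'eef_pos': [0.28, 0.641, 0.213], 'ee_rot': [[-0.916, 0.4, -0.0], [0.4, 0.916, -0.001], [0.0, -0.001, -1.0]], 'force': [0.087, 0.008, 1.084], 'ft_torque': [-0.032, 0.014, 0.01], 'grip_force': 0.0, 'finger_gap': 1.002}
side {'fx': 445.8, 'fy': 445.8, 'cx': 320.506, 'cy': 246.92, 'k1': -0.028, 'world_to_cam': [[0.972, -0.235, -0.022, -0.563], [0.134, 0.473, 0.871, -0.166], [-0.194, -0.849, 0.491, -1.077], [0.0, 0.0, 0.0, 1.0]]}
top {'fx': 545.148, 'fy': 545.148, 'cx': 322.558, 'cy': 236.303, 'k1': 0.001, 'world_to_cam': [[-0.0, -1.0, 0.007, -0.069], [0.996, 0.0, 0.089, -0.584], [-0.089, 0.007, 0.996, -1.291], [0.0, 0.0, 0.0, 1.0]]}
```

View pics/top0.png

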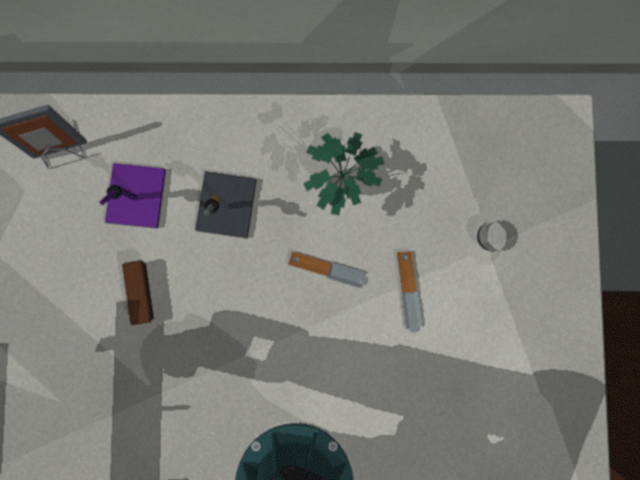

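View pics/side0.png

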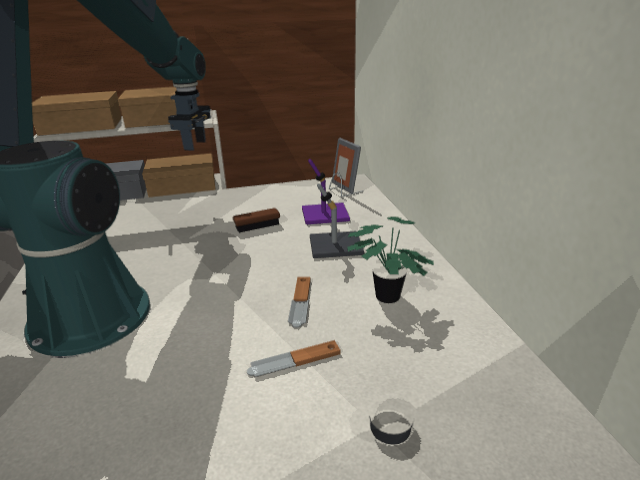

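Top view: two horns, A with its handle at (310,262) and B with its handle at (407,270). Right in the picture is the robot's right, so B is the one meant, and its hole is at about (405,257). The dark stand is at (228,205). The purple stand at (135,195) is the decoy. Next I'll crop closer.

```bash
python3 - <<'E'
import cv2,numpy as np
t=cv2.imread("pics/top0.png");s=cv2.imread("pics/side0.png")
def c(im,x,y,w,h,k):return cv2.resize(im[y:y+h,x:x+w],(w*k,h*k),interpolation=cv2.INTER_CUBIC)
a=np.hstack([c(t,190,165,80,60,5),c(s,300,170,80,60,5)])
b=np.hstack([c(t,370,240,80,60,5),c(s,280,335,80,60,5)])
cv2.imwrite("pics/crop1.png",np.vstack([a,b]))
E
```

```text
(no output)
```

View pics/crop1.png

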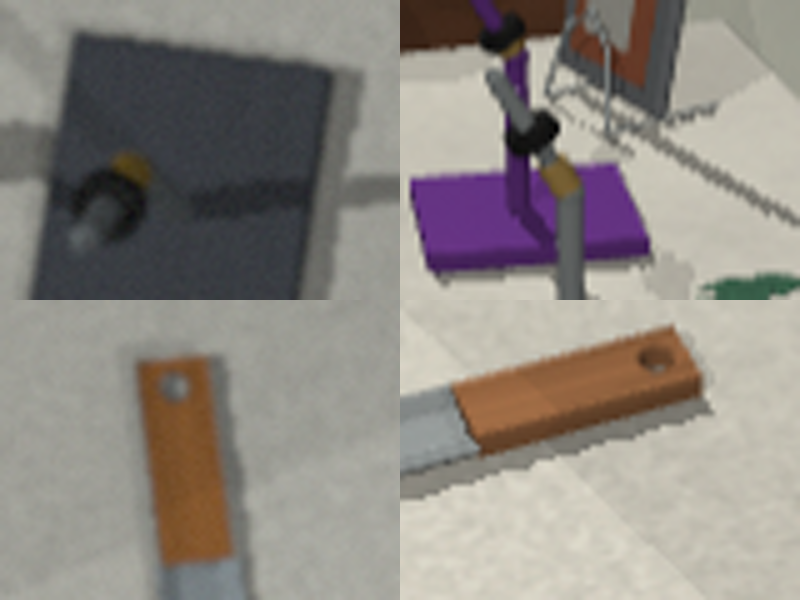

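The crop confirms horn B, with its hole at top (404.8,257.4) and side (331.4,347). The peg tip is at top (206,213) and side (318.4,185). The ring is at top (211.6,205.6) and side (326,196.4).

```bash
cat > h.py <<'E'
import cv2,numpy as np
from rig import r
F=np.diag([1,-1,-1.])
def cam(n):
    c=r.camera_info(n);W=np.array(c["world_to_cam"])
    K=np.array([[c["fx"],0,c["cx"]],[0,c["fy"],c["cy"]],[0,0,1.]])
    return K,np.array([c["k1"],0,0,0.]),F@W[:3,:3],F@W[:3,3]
def ray(cm,p):
    K,d,R,t=cm
    u=cv2.undistortPoints(np.array([[p]],float),K,d)[0,0]
    v=R.T@np.r_[u,1];return -R.T@t,v/np.linalg.norm(v)
def tri(*obs):
    A=0;b=0
    for cm,p in obs:
        o,v=ray(cm,p);P=np.eye(3)-np.outer(v,v);A=A+P;b=b+P@o
    x=np.linalg.solve(A,b)
    return x,[np.round(proj(cm,x)-p,1).tolist() for cm,p in obs]
def onz(cm,p,z):
    o,v=ray(cm,p);return o+v*(z-o[2])/v[2]
def proj(cm,X):
    K,d,R,t=cm
    return cv2.projectPoints(np.array([X],float),cv2.Rodrigues(R)[0],t,K,d)[0][0,0]
E
python3 - <<'E'
from h import *
T,S=cam("top"),cam("side")
for n,a,b in(("hole",(404.8,257.4),(331.4,347)),("tip",(206,213),(318.4,185)),("ring",(211.6,205.6),(326,196.4))):print(n,tri((T,a),(S,b)))
for n,a in(("hole",(404.8,257.4)),("end",(404.5,252)),("bot",(409.5,292))):print(n,onz(T,a,.012))
for n,p in(("footNW",(205,172.2)),("footNE",(256,179)),("footSW",(196,231)),("footSE",(250,237))):print(n,onz(T,p,.016))
E
```

```text
hole (array([ 0.53575134, -0.27025732,  0.00990092]), [[0.1, -0.8], [-1.0, 0.1]])
tip (array([0.61894498, 0.1773365 , 0.19814016]), [[0.1, -0.6], [-0.5, 0.1]])
ring (array([0.63953948, 0.17287344, 0.16293953]), [[0.1, -0.4], [-0.3, 0.0]])
hole [ 0.53359302 -0.26953226  0.012     ]
end [ 0.54677342 -0.26898154  0.012     ]
bot [ 0.44968877 -0.27977576  0.012     ]
footNW [0.74294196 0.21989541 0.016     ]
footNE [0.72612819 0.09444508 0.016     ]
footSW [0.59767718 0.23902711 0.016     ]
footSE [0.58305057 0.10752164 0.016     ]
```

```bash
cat >> h.py <<'E'
def plan(P,yaw_y=None):
    "tool-frame shift (units) and turn (units) to TCP target P, tool y heading yaw_y deg (mod 180)"
    o=r.get_obs();R=np.array(o["ee_rot"]);d=R.T@(np.array(P)-o["eef_pos"])
    tn=0
    if yaw_y is not None:
        a=np.degrees(np.arctan2(R[1,1],R[0,1]));w=(yaw_y-a+90)%180-90;tn=-np.radians(w)/1.5
    print("t",round(o["t"],2),"pos",np.round(o["eef_pos"],4),"yawy",round(np.degrees(np.arctan2(R[1,1],R[0,1])),2),"d units",np.round(d/.5,4),"turn",round(tn,4),"F",np.round(o["force"],2),"gap",round(o["finger_gap"],3),"q",np.round(o["joint_positions"],2))
E
python3 -c "
from h import *
plan((.48,.15,.33),97)
plan((.4985,-.274,.15),97)"
```

```text
t 0.1 pos [0.28   0.6412 0.2133] yawy 66.41 d units [-0.7597 -0.7404 -0.2326] turn -0.356 F [ 0.45 -0.49 -0.1 ] gap 0.999 q [ 1.13  0.38  1.73  0.    1.03 -0.03]
t 0.1 pos [0.28   0.6412 0.2133] yawy 66.41 d units [-1.133  -1.5023  0.1281] turn -0.356 F [ 0.45 -0.49 -0.1 ] gap 0.999 q [ 1.13  0.38  1.73  0.    1.03 -0.03]
```

Emit:
move_arm(deltas="-0.0475 -0.0463 -0.0145 0 -1;-0.0475 -0.0463 -0.0145 0 -1;-0.0475 -0.0463 -0.0145 0 -1;-0.0475 -0.0463 -0.0145 0 -1;-0.0475 -0.0463 -0.0145 0 -1;-0.0475 -0.0463 -0.0145 0 -1;-0.0475 -0.0463 -0.0145 0 -1;-0.0475 -0.0463 -0.0145 0 -1;-0.0475 -0.0463 -0.0145 0 -1;-0.0475 -0.0463 -0.0145 0 -1;-0.0475 -0.0463 -0.0145 0 -1;-0.0475 -0.0463 -0.0145 0 -1;-0.0475 -0.0463 -0.0145 0 -1;-0.0475 -0.0463 -0.0145 0 -1;-0.0475 -0.0463 -0.0145 0 -1;-0.0475 -0.0463 -0.0145 0 -1;0 0 0 -0.089 -1;0 0 0 -0.089 -1;0 0 0 -0.089 -1;0 0 0 -0.089 -1")

```text
t: 2.1
eef_pos: [0.48, 0.1498, 0.3297]
ee_rot: [[-0.992, -0.127, -0.0], [-0.127, 0.992, -0.0], [0.0, -0.0, -1.0]]
force: [0.3, -0.2, 0.3]
finger_gap: 1.0
grip_force: 0.0
```

```bash
python3 -c "
from h import *
np.savez('w1',*cam('wrist'))
im=r.capture('wrist');cv2.imwrite('pics/w1.png',im[:,:,::-1])
C=cam('wrist');print(-C[2].T@C[3],proj(C,(.619,.177,.198)),proj(C,(.6395,.173,.163)))
plan((.4985,-.274,.15),97)"
```

```text
[0.40382125 0.13930097 0.50052428] [328.15936062 356.96119902] [321.65483687 352.95024151]
t 2.15 pos [0.48   0.1498 0.3297] yawy 97.79 d units [ 0.078  -0.8448  0.3595] turn 0.0092 F [-0.14  0.52  0.76] gap 1.0 q [ 0.26 -0.07  2.04 -0.    1.18 -1.45]
```

View pics/w1.png

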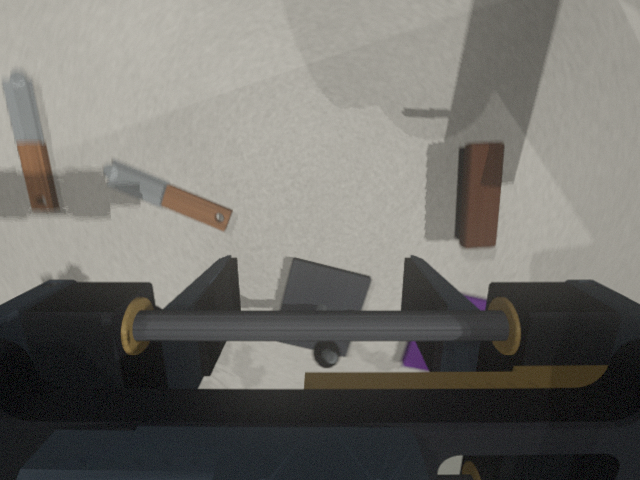

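Wrist view: the peg tip is at about (328,356), which matches the projection of my estimate. The fingers partly hide the stand, so I'll hover past it for one clean close view before grasping.

Emit:
move_arm(deltas="-0.085 0 -0.028 0 -1;-0.085 0 -0.028 0 -1;-0.085 0 -0.028 0 -1;-0.085 0 -0.028 0 -1;-0.085 0 -0.028 0 -1;-0.085 0 0 0 -1;0 0 0 0 -1;0 0 0 0 -1")

```text
t: 2.95
eef_pos: [0.7334, 0.181, 0.3986]
ee_rot: [[-0.993, -0.12, -0.002], [-0.12, 0.993, -0.0], [0.002, -0.0, -1.0]]
force: [0.2, 0.7, -1.0]
finger_gap: 1.001
grip_force: 0.0
```

```bash
python3 -c "
from h import *
C=cam('wrist');im=r.capture('wrist')[:,:,::-1];cv2.imwrite('pics/w2.png',im)
C=cam('wrist');np.savez('w2.npz',*C);p=proj(C,(.63,.175,.15));print(p,-C[2].T@C[3])
x,y=int(p[0])-65,int(p[1])-50
x=max(x,0);y=max(y,0);print(x,y)
cv2.imwrite('pics/w2c.png',cv2.resize(im[y:y+100,x:x+130],(780,600),interpolation=cv2.INTER_CUBIC))
plan((.4985,-.274,.15),96.7)"
```

```text
[325.78850182 120.78682428] [0.65657358 0.1716472  0.5700415 ]
260 70
t 3.0 pos [0.7327 0.181  0.3992] yawy 96.91 d units [ 0.5738 -0.8469  0.4992] turn 0.0024 F [ 0.84 -0.34 -0.17] gap 1.001 q [ 0.21  0.32  1.47  0.    1.35 -1.48]
```

View pics/w2c.png

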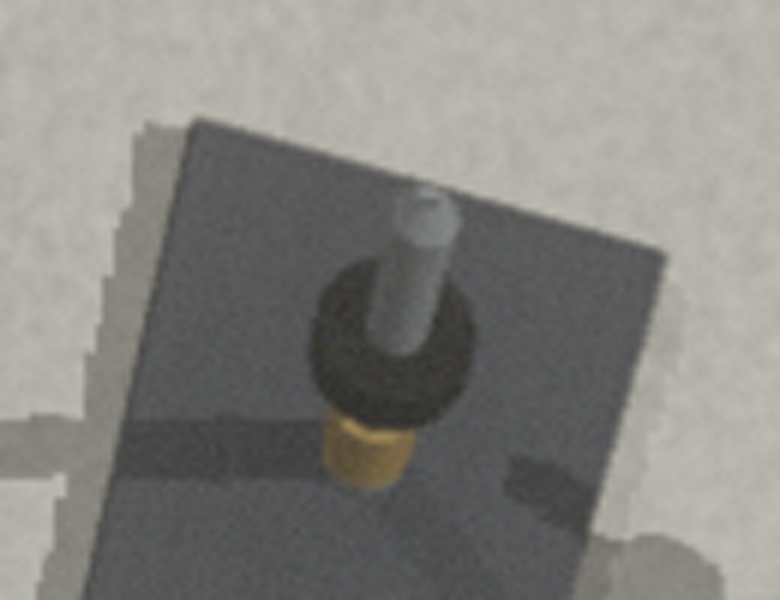

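The crop shows the tip face centre at wrist pixel (332.2,103). The peg enters the ring face at about (327,124.5). The foot corners are at (292.8,90) and (370.8,112). I'll solve for tip, yaw and ring distance.

```bash
python3 - <<'E'
from h import *
f=np.load('w2.npz');C=[f['arr_%d'%i] for i in range(4)]
T,S=cam("top"),cam("side")
tip,e=tri((C,(332.2,103)),(T,(206,213)),(S,(318.4,185)));print(tip,e,"wrist-side",tri((C,(332.2,103)),(S,(318.4,185))))
a,b=onz(C,(292.8,90),.016),onz(C,(370.8,112),.016);d=b-a
print("foot corners",a,b,np.linalg.norm(d),"y-edge heading",np.degrees(np.arctan2(d[1],d[0])))
g=onz(C,(260+100/6,70+560/6),.016);d2=g-a;print("side edge heading",np.degrees(np.arctan2(d2[1],d2[0])))
m=(a+b)/2
for yaw in(-7.5,-9,-11,-13):
    y=np.radians(yaw);u=np.array([np.cos(y),np.sin(y),0]);ax=np.array([-.5*u[0],-.5*u[1],.866])
    rel=tip-m;print(yaw,"tip y off foot mid",rel@np.array([-u[1],u[0],0]),"tip from front edge",rel@u)
    for s in(.03,.034,.038,.042,.046):print("  s",s,proj(C,tip-s*ax).round(1),end="")
    print()
E
```

```text
[0.61751611 0.17792758 0.19848279] [[-1.4, 2.7], [-0.2, 0.1], [-1.0, -0.1]] wrist-side (array([0.61749051, 0.17831312, 0.19841227]), [[-1.1, 2.8], [-1.0, -0.1]])
foot corners [0.58260705 0.11962935 0.016     ] [0.59988852 0.24487211 0.016     ] 0.12642942134107413 y-edge heading 82.14372034199141
side edge heading -7.6009486472925865
-7.5 tip y off foot mid -0.0008574608257430436 tip from front edge 0.0266078839172392
  s 0.03 [326.7 121.8]  s 0.034 [326.2 123.8]  s 0.038 [325.7 125.7]  s 0.042 [325.2 127.6]  s 0.046 [324.8 129.4]
-9 tip y off foot mid -0.00016065379345016353 tip from front edge 0.026621211767678996
  s 0.03 [326.4 121.7]  s 0.034 [325.8 123.7]  s 0.038 [325.3 125.6]  s 0.042 [324.8 127.4]  s 0.046 [324.3 129.3]
-11 tip y off foot mid 0.0007685109648027793 tip from front edge 0.02661060158128595
  s 0.03 [325.9 121.6]  s 0.034 [325.3 123.5]  s 0.038 [324.7 125.4]  s 0.042 [324.2 127.2]  s 0.046 [323.6 129.1]
-13 tip y off foot mid 0.0016967394108251496 tip from front edge 0.026567570475915053
  s 0.03 [325.5 121.4]  s 0.034 [324.8 123.3]  s 0.038 [324.2 125.2]  s 0.042 [323.6 127. ]  s 0.046 [323.  128.8]
```

Emit:
move_arm(deltas="0.0522 -0.077 0 0.0012 -1;0.0522 -0.077 0 0.0012 -1;0.0522 -0.077 0 0 -1;0.0522 -0.077 0 0 -1;0.0522 -0.077 0 0 -1;0.0522 -0.077 0 0 -1;0.0522 -0.077 0 0 -1;0.0522 -0.077 0 0 -1;0.0522 -0.077 0.03 0 -1;0.0522 -0.077 0.05 0 -1;0.0522 -0.077 0.05 0 -1;0 0 0.09 0 -1;0 0 0.09 0 -1;0 0 0.09 0 -1;0 0 0.09 0 -1;0 0 0 0 -1;0 0 0 0 -1")

```text
t: 4.7
eef_pos: [0.5005, -0.2689, 0.1587]
ee_rot: [[-0.993, -0.118, -0.0], [-0.118, 0.993, 0.0], [0.0, 0.0, -1.0]]
force: [0.6, -0.3, 1.7]
finger_gap: 0.999
grip_force: 0.0
```

```bash
python3 -c "
from h import *
C=cam('wrist');im=r.capture('wrist')[:,:,::-1]
for X in((.4985,-.274,.012),(.535,-.27,.012)):
    p=proj(C,X);print(p)
np.savez('w3.npz',*C)
im=np.ascontiguousarray(im);cv2.imwrite('pics/w3.png',im)
plan((.4985,-.274,.003),96.7)"
```

```text
[315.51203451 221.15257441]
[315.33636618 256.46404588]
t 4.75 pos [ 0.5015 -0.2694  0.1599] yawy 96.78 d units [ 0.0075 -0.0079  0.3139] turn 0.001 F [ 0.2  -0.47  0.72] gap 1.004 q [-0.53  0.25  2.03 -0.    0.86 -2.22]
```

View pics/w3.png

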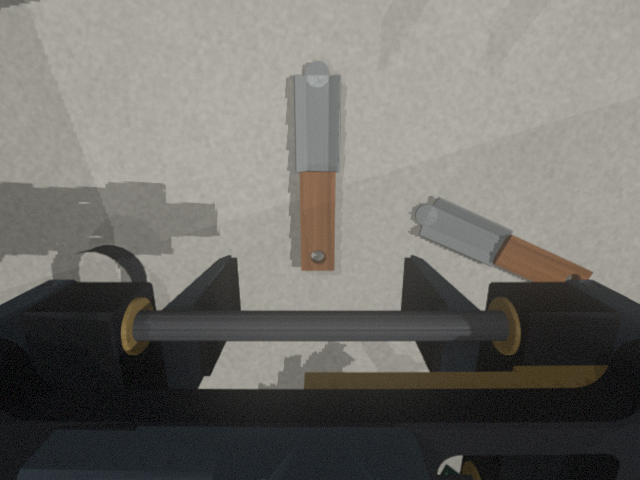

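The horn lies at columns 301–334, rows 171–271, with its hole at (318,256). That puts it about 2 mm further left (+y) than my estimate, and its yaw matches. I'll descend with that correction and grip lightly, so the horn can pivot about the finger line and droop.

Emit:
move_arm(deltas="0.007 -0.004 0.04 0 -1;0 0 0.06 0 -1;0 0 0.06 0 -1;0 0 0.06 0 -1;0 0 0.05 0 -1;0 0 0.03 0 -1;0 0 0.011 0 -1;0 0 0 0 -1;0 0 0 0 0.5;0 0 0 0 1;0 0 0 0 1;0 0 0 0 1;0 0 0 0 1;0 0 0 0 1", squeeze=4)

```text
t: 6.15
eef_pos: [0.4976, -0.2716, 0.0021]
ee_rot: [[-0.993, -0.118, -0.0], [-0.118, 0.993, -0.0], [0.0, -0.0, -1.0]]
force: [0.6, -0.5, 0.7]
finger_gap: 0.51
grip_force: 0.0
```

Emit:
move_arm(deltas="0 0 0 0 1;0 0 0 0 1;0 0 0 0 1;0 0 0 0 1")

```text
t: 6.55
eef_pos: [0.4975, -0.2716, 0.0021]
ee_rot: [[-0.993, -0.118, -0.0], [-0.118, 0.993, 0.0], [0.0, 0.0, -1.0]]
force: [-0.2, 0.3, -0.6]
finger_gap: 0.373
grip_force: 4.0
```

Emit:
move_arm(deltas="0 0 -0.02 0 1;0 0 -0.02 0 1;0 0 -0.02 0 1;0 0 -0.02 0 1;0 0 -0.02 0 1;0 0 -0.02 0 1;0 0 -0.02 0 1;0 0 -0.02 0 1;0 0 -0.02 0 1;0 0 -0.02 0 1;0 0 0 0 1;0 0 0 0 1", squeeze=3)

```text
t: 7.75
eef_pos: [0.4976, -0.2716, 0.1022]
ee_rot: [[-0.993, -0.118, 0.0], [-0.118, 0.993, -0.0], [-0.0, -0.0, -1.0]]
force: [-0.5, -0.1, -1.0]
finger_gap: 0.367
grip_force: 3.0
```

```bash
python3 -c "
from h import *
s=r.capture('side')[:,:,::-1];w=r.capture('wrist')[:,:,::-1]
a=cv2.resize(s[230:430,180:380],(400,400));b=w[20:300,160:480];b=cv2.resize(b,(400,350));b=np.vstack([b,np.zeros((50,400,3),np.uint8)])
cv2.imwrite('pics/l1.png',np.hstack([a,b]));plan((.5,-.27,.1),96.7)"
```

```text
t 7.85 pos [ 0.4973 -0.2714  0.1017] yawy 96.8 d units [-0.0057  0.0022  0.0034] turn 0.0011 F [-0.72 -0.03 -1.29] gap 0.373 q [-0.54  0.34  2.05 -0.    0.76 -2.23]
```

View pics/l1.png

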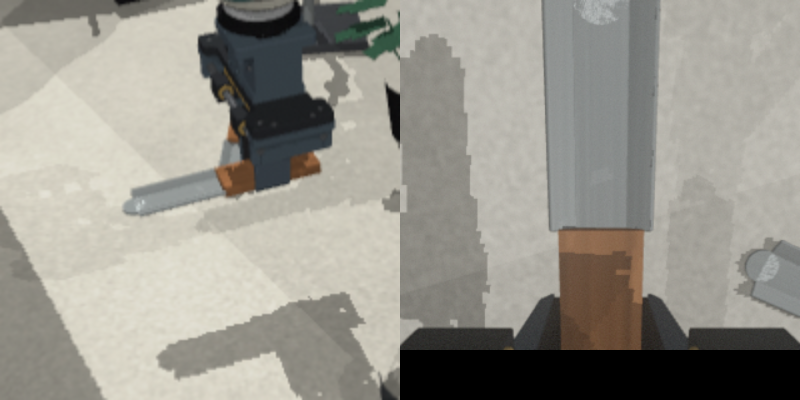

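The horn is held flat, with no droop even at 3 N. I'll tilt it in the grip instead by levering the strip beyond the hole gently up against the peg tip. First I'll carry it over the peg with a firmer grip.

```bash
python3 -c "
from h import *
plan((.5721,.1841,.28),82.3)"
```

```text
t 7.85 pos [ 0.4973 -0.2714  0.1017] yawy 96.8 d units [-0.2562  0.8871 -0.3564] turn 0.1687 F [-0.72 -0.03 -1.29] gap 0.373 q [-0.54  0.34  2.05 -0.    0.76 -2.23]
```

Emit:
move_arm(deltas="0 0 0 0 1;0 0 -0.03 0 1;0 0 -0.06 0 1;0 0 -0.07 0 1;0 0 -0.07 0 1;0 0 -0.07 0 1;0 0 -0.0564 0 1;-0.0122 0.0422 0 0 1;-0.0244 0.0845 0 0 1;-0.0244 0.0845 0 0 1;-0.0244 0.0845 0 0 1;-0.0244 0.0845 0 0 1;-0.0244 0.0845 0 0 1;-0.0244 0.0845 0 0 1;-0.0244 0.0845 0 0 1;-0.0244 0.0845 0 0 1;-0.0244 0.0845 0 0 1;-0.0244 0.0845 0 0.0562 1;0 0 0 0.0562 1;0 0 0 0.0562 1", squeeze=15)

```text
t: 9.85
eef_pos: [0.5721, 0.1854, 0.281]
ee_rot: [[-0.991, 0.135, 0.0], [0.135, 0.991, -0.0], [-0.0, -0.0, -1.0]]
force: [-0.3, -0.3, -0.6]
finger_gap: 0.374
grip_force: 15.0
```

```bash
python3 -c "
from h import *
plan((.5721,.1841,.2137),82.3)
print(r.get_obs()['ft_torque'])"
```

```text
t 9.85 pos [0.5721 0.1854 0.281 ] yawy 82.23 d units [-0.0004 -0.0026  0.1347] turn -0.0008 F [-0.33 -0.3  -0.65] gap 0.374 q [ 0.27  0.15  1.89 -0.    1.1  -1.16]
[ 0.01036741  0.00136914 -0.04012444]
```

Emit:
move_arm(deltas="0 -0.0026 0.04 0 1;0 0 0.05 0 1;0 0 0.04 0 1;0 0 0.005 0 1;0 0 0 0 1;0 0 0 0 1")

```text
t: 10.45
eef_pos: [0.5727, 0.1829, 0.2143]
ee_rot: [[-0.991, 0.134, 0.002], [0.134, 0.991, 0.0], [-0.002, 0.001, -1.0]]
force: [0.4, -0.5, 0.0]
finger_gap: 0.369
grip_force: 15.0
```

```bash
python3 -c "
from h import *
s=r.capture('side')[:,:,::-1];t=r.capture('top')[:,:,::-1]
S=cam('side');T=cam('top');o=r.get_obs();P=np.array(o['eef_pos'])+[0,0,.004];u=np.array([.991,-.134,0])
for X in (P+.049*u+[0,0,-.006],P+.037*u+[0,0,.006],np.array([.6175,.178,.1985])):print(proj(S,X),proj(T,X))
f=lambda im,x,y:cv2.resize(im[y:y+90,x:x+65],(390,540),interpolation=cv2.INTER_CUBIC)
cv2.imwrite('pics/h1.png',np.hstack([f(s,275,145),f(t,175,165)]))
plan((.5721,.1841,.2137),82.3)"
```

```text
[318.70103415 180.38297788] [205.21755433 210.40954914]
[314.29549313 176.55500917] [203.1124956  215.34644452]
[317.38664509 184.90820202] [205.74917994 213.05750945]
t 10.55 pos [0.5727 0.1829 0.2142] yawy 82.3 d units [0.0015 0.0022 0.0009] turn 0.0001 F [ 0.77 -0.46  0.05] gap 0.372 q [ 0.27  0.22  1.94 -0.    0.98 -1.17]
```

View pics/h1.png

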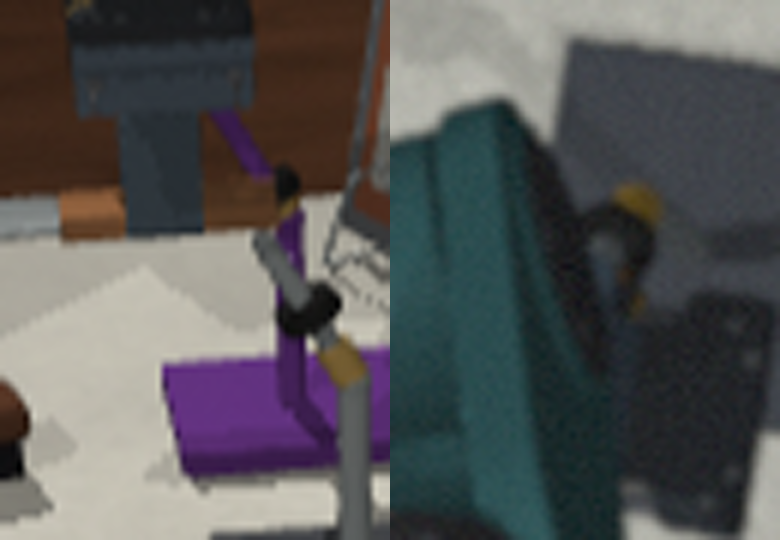

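```bash
python3 -c "
from h import *
S=cam('side');P=np.array([.5727,.1829,.2182]);u=np.array([.991,-.134,0]);v=np.array([.134,.991,0])
for l in(-.017,.017):
  for w in(-.006,.006):print(l,w,proj(S,P+.051*u+l*v+[0,0,w]))
for x in(.6165,.6175,.6185,.6195):print(x,proj(S,(x,.178,.1985)))
s=cv2.imread('pics/h1.png')
for row in(195,205,215,225):print(row,s[row,240:300:6].tolist())
"
```

```text
-0.017 -0.006 [320.03852235 182.52445191]
-0.017 0.006 [319.93948199 178.41122208]
0.017 -0.006 [318.81938257 178.18356695]
0.017 0.006 [318.71705125 174.14784782]
0.6165 [317.03986852 184.94628835]
0.6175 [317.38664509 184.90820202]
0.6185 [317.73331407 184.87012966]
0.6195 [318.07987548 184.83207125]
195 [[35, 54, 81], [34, 55, 82], [33, 53, 79], [33, 49, 73], [31, 48, 71], [32, 51, 77], [24, 34, 46], [16, 17, 18], [18, 22, 23], [19, 33, 44]]
205 [[32, 52, 76], [32, 52, 76], [32, 51, 77], [32, 50, 76], [33, 52, 77], [34, 53, 80], [28, 43, 62], [30, 50, 62], [37, 72, 88], [32, 61, 81]]
215 [[35, 56, 84], [35, 56, 84], [35, 56, 83], [35, 55, 83], [35, 55, 83], [33, 53, 80], [34, 55, 79], [43, 70, 90], [55, 66, 88], [64, 39, 64]]
225 [[37, 57, 81], [39, 58, 82], [39, 58, 82], [37, 55, 80], [34, 52, 78], [48, 68, 90], [51, 60, 85], [62, 32, 60], [73, 24, 53], [67, 21, 49]]
```

The side crop shows the tip at about (318.4,184.6) and the horn's end at about (320.7,182). Their relative offset is as planned. I'll lower with a light grip and feel for contact.

Emit:
move_arm(deltas="0.0012 0.0022 0.01 0 1;0 0 0.006 0 1;0 0 0.004 0 1;0 0 0.004 0 1;0 0 0.002 0 1;0 0 0 0 1", squeeze=4)

```text
t: 11.15
eef_pos: [0.5716, 0.1839, 0.1996]
ee_rot: [[-0.991, 0.134, -0.0], [0.134, 0.991, -0.0], [0.0, -0.0, -1.0]]
force: [-0.5, -0.0, -0.4]
finger_gap: 0.367
grip_force: 4.0
```

Emit:
move_arm(deltas="0 0 0.003 0 1;0 0 0.003 0 1;0 0 0 0 1", squeeze=3)

```text
t: 11.45
eef_pos: [0.5715, 0.1839, 0.1966]
ee_rot: [[-0.991, 0.134, -0.0], [0.134, 0.991, -0.0], [0.0, -0.0, -1.0]]
force: [0.3, 0.3, -0.4]
finger_gap: 0.371
grip_force: 3.0
```

Emit:
move_arm(deltas="0 0 0.003 0 1;0 0 0.003 0 1;-0.001 0 0.003 0 1;0 0 0 0 1")

```text
t: 11.85
eef_pos: [0.5721, 0.1838, 0.1921]
ee_rot: [[-0.991, 0.134, -0.0], [0.134, 0.991, -0.0], [0.0, -0.0, -1.0]]
force: [0.5, 0.2, -1.0]
finger_gap: 0.374
grip_force: 3.0
```

```bash
python3 -c "
from h import *
s=r.capture('side')[:,:,::-1]
f=lambda im,x,y:cv2.resize(im[y:y+60,x:x+80],(800,600),interpolation=cv2.INTER_CUBIC)
cv2.imwrite('pics/h2.png',f(s,260,155))
plan((.5721,.1841,.2137),82.3)"
```

```text
t 11.9 pos [0.5721 0.1839 0.1921] yawy 82.31 d units [ 0.0001  0.0005 -0.0431] turn 0.0001 F [-0.33 -0.61 -1.12] gap 0.374 q [ 0.27  0.25  1.95 -0.    0.94 -1.16]
```

View pics/h2.png

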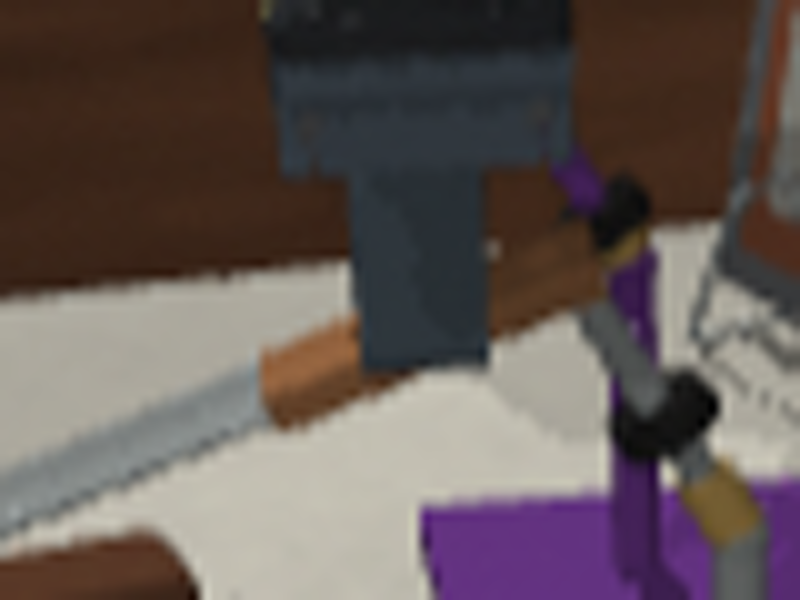

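The side view shows the horn tilting as intended, about 17° now. Its underside near (590,300) in the crop rests on the peg tip with only about 1 N. I'll continue the arc to about 30°.

Emit:
move_arm(deltas="-0.001 0 0.003 0 1;-0.001 0 0.003 0 1;-0.001 0 0.003 0 1;0 0 0 0 1")

```text
t: 12.3
eef_pos: [0.5736, 0.1836, 0.1875]
ee_rot: [[-0.991, 0.134, -0.0], [0.134, 0.991, -0.0], [0.0, -0.0, -1.0]]
force: [0.4, 1.4, -1.0]
finger_gap: 0.371
grip_force: 3.0
```

Emit:
move_arm(deltas="-0.001 0 0.003 0 1;-0.001 0 0.003 0 1;-0.001 0 0.003 0 1;0 0 0.0025 0 1;0 0 0 0 1")

```text
t: 12.8
eef_pos: [0.575, 0.1834, 0.1818]
ee_rot: [[-0.991, 0.134, -0.0], [0.134, 0.991, -0.0], [0.0, -0.0, -1.0]]
force: [0.3, 0.0, -0.4]
finger_gap: 0.377
grip_force: 3.0
```

```bash
python3 -c "
from h import *
s=r.capture('side')[:,:,::-1]
f=lambda im,x,y:cv2.resize(im[y:y+75,x:x+100],(800,600),interpolation=cv2.INTER_CUBIC)
cv2.imwrite('pics/s3.png',s);cv2.imwrite('pics/h3.png',f(s,250,150))
# orange (wood) mask bottom edge right/left of finger, saturated
a=s.astype(int);m=(a[:,:,2]>1.35*a[:,:,1])&(a[:,:,2]-a[:,:,0]>35)
for c in list(range(276,300,2))+list(range(306,326,2)):
    q=np.where(m[175:215,c])[0]+175;print(c,q.min() if len(q) else None,q.max() if len(q) else None,end=' | ')
plan((.5721,.1841,.2137),82.3)"
```

```text
276 175 177 | 278 175 177 | 280 175 177 | 282 175 177 | 284 175 176 | 286 175 176 | 288 175 176 | 290 198 202 | 292 196 204 | 294 195 202 | 296 193 201 | 298 196 199 | 306 None None | 308 None None | 310 176 190 | 312 176 189 | 314 176 187 | 316 178 186 | 318 180 184 | 320 None None | 322 None None | 324 None None | t 12.85 pos [0.575  0.1834 0.1819] yawy 82.3 d units [ 0.006   0.0005 -0.0636] turn 0.0 F [-0.32  0.37 -1.18] gap 0.372 q [ 0.27  0.27  1.95 -0.    0.92 -1.17]
```

```bash
python3 -c "
from h import *
S=cam('side');P=np.array([.575,.1834,.1859]);u=np.array([.991,-.134,0]);v=np.array([.134,.991,0]);k=np.array([0,0,1.])
for th in(26,28,30,32,34):
  a=np.radians(th);x=np.cos(a)*u+np.sin(a)*k;n=-np.sin(a)*u+np.cos(a)*k
  f=lambda l:proj(S,P+l*x-.006*n-.017*v)
  A,B=f(-.049),f(.05);print(th,A,B,(A[1]-B[1])/(B[0]-A[0]), 'blade tip',proj(S,P-.146*x))
s=cv2.imread('pics/s3.png').astype(int)
g=cv2.cvtColor(s.astype(np.uint8),cv2.COLOR_BGR2GRAY)
for c in(292,294,296,310,312,314,316,318):print(c,g[180:210,c].tolist())
"
```

```text
26 [288.41620948 202.157861  ] [319.65172533 185.76564429] 0.524794172890791 blade tip [257.5333923 213.6742678]
28 [288.78884577 202.60540388] [319.42027807 185.21962324] 0.567579748552431 blade tip [258.48833934 215.05998293]
30 [289.17790179 203.04001854] [319.16812246 184.68158158] 0.612147444996155 blade tip [259.49214304 216.41075242]
32 [289.58288685 203.46121324] [318.89552791 184.15220079] 0.6587264657837288 blade tip [260.54338643 217.72522149]
34 [290.0032937  203.86851351] [318.60279069 183.63215422] 0.7075774547079206 blade tip [261.64061673 219.00208978]
292 [41, 107, 158, 172, 170, 170, 171, 171, 169, 168, 168, 171, 170, 182, 191, 151, 102, 104, 107, 105, 88, 71, 71, 71, 70, 157, 192, 190, 189, 189]
294 [41, 132, 172, 172, 171, 171, 171, 170, 171, 171, 170, 170, 182, 171, 126, 102, 106, 107, 97, 80, 73, 72, 71, 108, 167, 191, 189, 189, 190, 189]
296 [44, 61, 79, 83, 83, 101, 113, 113, 114, 113, 148, 172, 141, 102, 105, 106, 107, 90, 73, 72, 71, 70, 130, 177, 190, 191, 190, 188, 188, 187]
310 [138, 134, 66, 52, 52, 53, 55, 62, 64, 62, 59, 94, 121, 138, 145, 172, 190, 189, 188, 186, 187, 188, 189, 190, 160, 105, 74, 74, 74, 74]
312 [85, 58, 61, 57, 55, 60, 63, 61, 58, 58, 134, 170, 169, 169, 167, 180, 191, 191, 189, 188, 188, 189, 190, 189, 148, 87, 74, 74, 74, 74]
314 [57, 58, 54, 55, 61, 63, 59, 59, 95, 149, 171, 169, 170, 170, 170, 168, 180, 190, 189, 188, 190, 190, 190, 191, 149, 87, 74, 74, 74, 74]
316 [52, 53, 60, 63, 60, 58, 58, 137, 172, 170, 169, 169, 170, 169, 169, 169, 167, 181, 190, 190, 189, 189, 191, 192, 143, 73, 73, 74, 73, 73]
318 [47, 51, 56, 57, 59, 66, 73, 73, 95, 145, 167, 168, 169, 169, 168, 167, 167, 167, 167, 180, 188, 188, 190, 175, 123, 73, 74, 73, 73, 73]
```

View pics/h3.png

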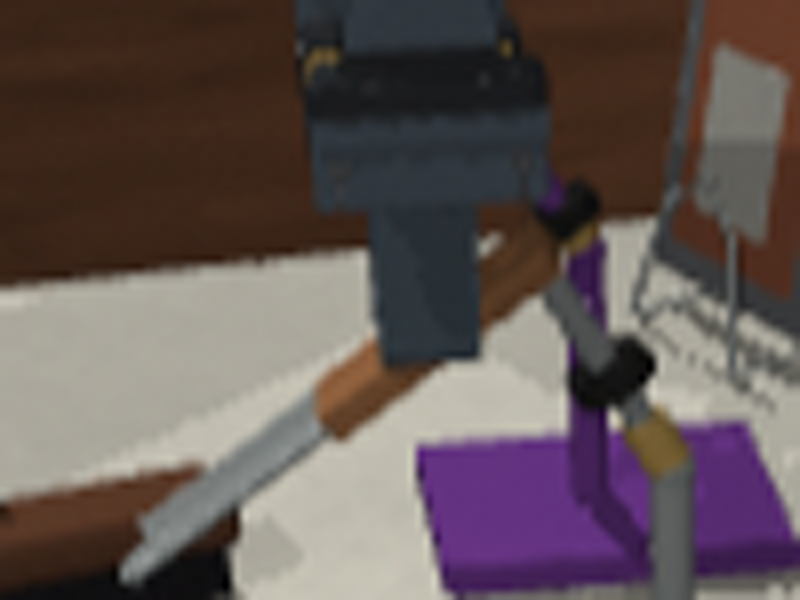

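Side view: the horn is tilted about 35°, a little more than needed, and has crept about 5 mm down in the fingers. I'll take a firmer grip, back off, and trim the angle to 30° by touching the blade tip lightly on bare table. The grip height sets the angle there.

Emit:
move_arm(deltas="0 0 0 0 1;0 0 0 0 1;0 0 -0.02 0 1;0 0 -0.03 0 1;0.03 -0.005 -0.02 0 1;0.05 -0.01 0 0 1;0.06 -0.01 0 0 1;0.05 -0.01 0 0 1;0.02 0 0 0 1;0 0 0.03 0 1;0 0 0.05 0 1;0 0 0.05 0 1;0 0 0.05 0 1;0 0 0.03 0 1;0 0 0.008 0 1;0 0 0 0 1;0 0 0 0 1", squeeze=15)

```text
t: 14.55
eef_pos: [0.4696, 0.1805, 0.1091]
ee_rot: [[-0.991, 0.134, 0.001], [0.134, 0.991, 0.0], [-0.001, 0.001, -1.0]]
force: [0.4, -0.5, -0.9]
finger_gap: 0.371
grip_force: 15.0
```

```bash
cat > tilt.py <<'E'
from h import *
import sys
from scipy.optimize import least_squares
# fit horn pivot offset & tilt to side-view: bottom near edge + blade outline found by frame differencing with the empty table picture
s=r.capture('side')[:,:,::-1].copy();cv2.imwrite(sys.argv[1],s)
o=r.get_obs();P=np.array(o['eef_pos']);R=np.array(o['ee_rot']);v=R[:,1];u=-R[:,0];k=np.array([0,0,1.]);S=cam('side')
b=cv2.imread('pics/side0.png').astype(int)
a=s.astype(int);wood=(a[:,:,2]>1.3*a[:,:,1])&(a[:,:,2]-a[:,:,0]>30)&(np.abs(a-b).sum(2)>40)
c=proj(S,P);m=np.zeros(wood.shape,np.uint8);x0,y0=int(c[0])-28,int(c[1])-22;m[y0:y0+45,x0:x0+50]=wood[y0:y0+45,x0:x0+50]
ys,xs=np.nonzero(m);print("wood bbox",xs.min(),xs.max(),ys.min(),ys.max(),len(xs))
def sil(p):
    du,dw,th=p;ca,sa=np.cos(th),np.sin(th);x=ca*u+sa*k;n=-sa*u+ca*k;C=P+du*u+dw*k
    q=np.array([proj(S,C+i*x+j*v+l*n) for i in(-.05,.05) for j in(-.017,.017) for l in(-.006,.006)])
    return cv2.convexHull(((q+.5)*16).astype(np.int32))
fing=np.zeros(wood.shape,np.uint8)
q=np.array([proj(S,P+i*u+j*v+l*k) for i in(-.018,.018) for j in(-.032,.032) for l in(0,.09)]);cv2.fillConvexPoly(fing,cv2.convexHull(q.astype(np.int32)),1)
best=[]
for th in np.radians(np.arange(18,46,1.)):
    for du in np.arange(-.006,.0061,.002):
        for dw in np.arange(-.010,.0071,.0015):
            t=np.zeros(wood.shape,np.uint8);cv2.fillConvexPoly(t,sil((du,dw,th)),1,shift=4)
            k1=fing==0;i=(t&m)[k1].sum();un=(t|m)[k1].sum();best.append((i/un,np.degrees(th),du,dw))
best.sort(reverse=True);B=np.array(best[:25]);print("IoU",B[0],"mean",B.mean(0).round(4))
plan((.5721,.1841,.2137),82.3)
E
python3 tilt.py pics/s4.png
```

```text
wood bbox 255 283 206 232 149
IoU [7.22826087e-01 3.60000000e+01 2.00000000e-03 3.50000000e-03] mean [6.811e-01 3.548e+01 2.700e-03 4.500e-03]
t 14.6 pos [0.4696 0.1805 0.1092] yawy 82.3 d units [-0.2026  0.0348 -0.2087] turn 0.0 F [ 0.77  0.11 -0.71] gap 0.372 q [ 0.32  0.23  2.17 -0.    0.73 -1.12]
```

Emit:
move_arm(deltas="0 0 0.016 0 1;0 0 0.012 0 1;0 0 0.008 0 1;0 0 0.006 0 1;0 0 0.006 0 1;0 0 0.006 0 1;0 0 0.006 0 1;0 0 0.002 0 1;0 0 0 0 1;0 0 0 0 1", squeeze=4)

```text
t: 15.6
eef_pos: [0.4687, 0.1802, 0.0771]
ee_rot: [[-0.991, 0.134, -0.0], [0.134, 0.991, -0.0], [0.0, -0.0, -1.0]]
force: [0.1, 0.3, 0.0]
finger_gap: 0.369
grip_force: 4.0
```

```bash
python3 tilt.py pics/s5.png
```

```text
wood bbox 255 284 218 241 154
IoU [7.58064516e-01 3.40000000e+01 4.00000000e-03 5.00000000e-03] mean [7.335e-01 3.188e+01 2.600e-03 4.900e-03]
t 15.65 pos [0.4687 0.1802 0.0771] yawy 82.3 d units [-0.2039  0.0354 -0.2732] turn 0.0 F [ 0.09 -0.25 -0.69] gap 0.374 q [ 0.32  0.29  2.18  0.    0.67 -1.12]
```

Emit:
move_arm(deltas="0 0 0.004 0 1;0 0 0.003 0 1;0 0 0 0 1;0 0 0 0 1")

```text
t: 16.05
eef_pos: [0.4687, 0.1801, 0.0735]
ee_rot: [[-0.991, 0.134, -0.0], [0.134, 0.991, -0.0], [0.0, -0.0, -1.0]]
force: [-0.2, 1.0, -0.1]
finger_gap: 0.373
grip_force: 4.0
```

Emit:
move_arm(deltas="0 0 0 0 1;0 0 0 0 1;0 0 -0.02 0 1;0 0 -0.04 0 1;0 0 -0.07 0 1;0 0 -0.08 0 1;0 0 -0.08 0 1;0 0 -0.06 0 1;0 0 0 0 1", squeeze=25)

```text
t: 16.95
eef_pos: [0.4706, 0.1808, 0.2534]
ee_rot: [[-0.991, 0.134, 0.007], [0.134, 0.991, 0.002], [-0.006, 0.003, -1.0]]
force: [-0.1, -0.4, -1.6]
finger_gap: 0.37
grip_force: 25.0
```

```bash
python3 tilt.py pics/s6.png
```

```text
wood bbox 249 279 160 183 131
IoU [ 5.88832487e-01  3.30000000e+01 -2.00000000e-03  5.00000000e-03] mean [ 5.505e-01  3.200e+01 -1.200e-03  5.100e-03]
t 17.0 pos [0.4696 0.1805 0.251 ] yawy 82.31 d units [-0.2019  0.0344  0.0755] turn 0.0001 F [-0.25 -0.56 -0.9 ] gap 0.368 q [ 0.32  0.01  2.1  -0.    1.02 -1.12]
```

Now a mechanical check of the angle: touch the blade to the table with a firm grip and watch the force.

Emit:
move_arm(deltas="0 0 0.06 0 1;0 0 0.08 0 1;0 0 0.08 0 1;0 0 0.07 0 1;0 0 0.04 0 1;0 0 0.018 0 1;0 0 0.004 0 1;0 0 0 0 1;0 0 0 0 1")

```text
t: 17.9
eef_pos: [0.4693, 0.1804, 0.0735]
ee_rot: [[-0.991, 0.134, 0.002], [0.134, 0.991, 0.0], [-0.001, 0.001, -1.0]]
force: [-0.5, 0.5, -0.9]
finger_gap: 0.365
grip_force: 25.0
```

Emit:
move_arm(deltas="0 0 0.002 0 1;0 0 0.002 0 1;0 0 0 0 1")

```text
t: 18.2
eef_pos: [0.4695, 0.1804, 0.0711]
ee_rot: [[-0.991, 0.134, 0.002], [0.134, 0.991, 0.001], [-0.002, 0.001, -1.0]]
force: [2.9, -1.1, 2.8]
finger_gap: 0.375
grip_force: 25.0
```

Emit:
move_arm(deltas="0 0 0.002 0 1;0 0 0 0 1")

```text
t: 18.4
eef_pos: [0.469, 0.1803, 0.0697]
ee_rot: [[-0.991, 0.134, 0.0], [0.134, 0.991, 0.0], [-0.0, 0.0, -1.0]]
force: [1.9, 0.5, 2.2]
finger_gap: 0.369
grip_force: 25.0
```

```bash
python3 - <<'E'
from h import *
s=r.capture('side')[:,:,::-1].copy();cv2.imwrite('pics/s7.png',s)
o=r.get_obs();P=np.array(o['eef_pos']);print(P,proj(cam('side'),P))
c=proj(cam('side'),P).astype(int)
for y in range(c[1]-12,c[1]+18):print(y,' '.join('%3d,%3d'%(s[y,x,2],s[y,x,0]) for x in range(c[0]-20,c[0]+22,2)))
E
```

```text
[0.46891695 0.18025988 0.06965398] [268.28101139 232.02806564]
220  60, 26  58, 25  51, 47  51, 64  48, 62  48, 57  45, 53  48, 62  43, 56  44, 58  42, 55  44, 57  42, 55  35, 44  24, 28  58, 56 113, 96  95, 66  89, 63 174,158 198,181
221  55, 24  53, 23  51, 32  50, 45  47, 43  41, 37  35, 33  46, 60  40, 52  41, 53  39, 51  41, 53  41, 53  25, 32  15, 16  37, 34  96, 68  69, 29  62, 27 187,170 199,181
222  52, 22  50, 21  47, 21  39, 17  34, 17  25, 17  19, 14  45, 59  45, 57  40, 52  41, 52  40, 52  41, 53  26, 32  14, 15  52, 25  78, 34  71, 30  62, 26 196,179 184,168
223  43, 20  37, 17  32, 19  20, 14  17, 15  16, 16  15, 15  46, 59  46, 60  41, 53  40, 52  40, 51  40, 52  29, 36  51, 23  72, 29  83, 36  70, 30  62, 27 196,178 172,158
224  26, 17  21, 16  17, 17  15, 16  16, 16  15, 15  16, 17  46, 59  46, 60  44, 58  40, 52  41, 53  39, 52  40, 35  69, 30  78, 33  79, 33  71, 31  68, 29 180,160 190,175
225  16, 17  16, 16  16, 16  15, 16  15, 16  17, 17  15, 15  46, 59  46, 60  46, 60  40, 52  41, 53  41, 53  48, 33  71, 29  75, 32  73, 30  80, 34  77, 33 165,144 201,184
226  
[... 3422 characters left out ...]
,159 174,159
246 128,132 163,152 196,179 198,182 184,169 184,169 174,159 174,158 172,158 172,158 173,157 176,161 176,161 174,159 173,158 172,158 174,159 175,161 173,158 174,159 174,159
247 143,137 196,179 184,168 184,169 174,159 172,158 174,159 174,158 173,158 174,159 174,159 176,161 175,159 174,159 172,157 172,157 174,159 189,172 187,171 188,170 187,171
248 169,155 185,169 174,159 172,158 174,158 173,158 173,159 173,158 173,158 173,158 173,159 175,160 173,157 175,160 172,157 187,171 188,172 197,180 197,180 197,179 196,179
249 175,160 174,159 173,159 173,159 173,158 171,157 171,156 170,155 171,156 171,157 172,157 172,157 172,157 189,172 188,172 196,178 197,180 197,181 197,180 195,177 196,179
```

```bash
python3 - <<'E'
from h import *
from scipy.optimize import least_squares
S=cam('side')
def fit(P,pts,A,B,bias):
    P=np.array(P);u=np.array([.991,-.134,0]);v=np.array([.134,.991,0]);k=np.array([0,0,1.])
    def f(p):
        du,dw,th=p[0],p[1],p[2];x=np.cos(th)*u+np.sin(th)*k;n=-np.sin(th)*u+np.cos(th)*k
        g=lambda l:proj(S,P+du*u+dw*k+l*x-.006*n-.017*v)+bias
        a,b=g(-.05),g(.05);d=(b-a)/np.linalg.norm(b-a);nn=np.array([-d[1],d[0]])
        return np.r_[(np.array(pts)-a)@nn,.5*(A-a)@d,.5*(B-b)@d]
    q=least_squares(f,[0,0,.5],x_scale=[.01,.01,.1]);return np.round([q.x[0]*1e3,q.x[1]*1e3,np.degrees(q.x[2])],2),np.round(q.fun,2)
p7=[(256,243.2),(258,242.7),(260,241.7),(262,240.7),(264,239.3),(266,238.2),(268,237.3),(276,232.7),(278,231.3),(280,230.6),(282,229.6),(284,228.3)]
p3=[(292,204.7),(294,203.4),(296,201.9),(310,190.9),(312,189.6),(314,188.4),(316,186.8)]
for b in((0,0),(1,-.3)):
    b=np.array(b)
    print(b,"now",*fit((.4689,.1803,.0697),p7,np.array((255,243.8)),np.array((285.4,227.5)),b))
    print("   lever",*fit((.575,.1834,.1819),p3,np.array((292.3,204.6)),np.array((318.6,185)),b))
E
```

```text
[0 0] now [ 2.44  1.13 27.51] [-0.44  0.09  0.17  0.25 -0.01 -0.02  0.16 -0.03 -0.3   0.05  0.13 -0.05
 -0.12  0.11]
   lever [ 3.06  1.03 35.93] [-0.1   0.07  0.08 -0.25 -0.08  0.17  0.1   0.63 -0.61]
[ 1.  -0.3] now [-0.47  0.38 27.5 ] [-0.44  0.09  0.17  0.25 -0.01 -0.02  0.16 -0.03 -0.3   0.05  0.13 -0.05
 -0.12  0.12]
   lever [ 0.24  0.32 35.92] [-0.1   0.07  0.08 -0.25 -0.08  0.17  0.1   0.62 -0.6 ]
```

The edge fit now gives a tilt of 27.5° with the horn centre about 1 mm off the TCP, which is close enough because the fit takes up a few degrees. I'll go to a point 40 mm out along the peg axis from its tip.

Emit:
move_arm(deltas="0 0 -0.03 0 1;0 0 -0.06 0 1;0 0 -0.07 0 1;0 0 -0.07 0 1;0 0 -0.065 0 1;-0.03 0.006 0 0 1;-0.045 0.008 0 0 1;-0.045 0.008 0 0 1;-0.04 0.008 0 0 1;-0.0262 0.0049 0 0 1;0 0 0 0 1;0 0 0 0 1")

```text
t: 19.65
eef_pos: [0.5625, 0.1848, 0.2162]
ee_rot: [[-0.991, 0.134, -0.002], [0.134, 0.991, -0.0], [0.002, -0.001, -1.0]]
force: [-0.2, -0.2, -0.8]
finger_gap: 0.37
grip_force: 25.0
```

```bash
python3 -c "
from h import *
plan((.5636,.1851,.2172),82.3);s=r.capture('side')[:,:,::-1];cv2.imwrite('pics/s8.png',s)
P=np.array(r.get_obs()['eef_pos']);S=cam('side')
u=np.array([.991,-.134,0]);v=np.array([.134,.991,0]);k=np.array([0,0,1.]);th=np.radians(27.5);x=np.cos(th)*u+np.sin(th)*k;n=-np.sin(th)*u+np.cos(th)*k
C=P+.001*u+.0008*k
for l in(.05,):
  for j in(-.017,.017):
    for h in(-.006,.006):print(j,h,proj(S,C+l*x+j*v+h*n))
print('hole',proj(S,C+.036*x-.006*n),proj(S,(.616,.178,.2)))
print('gray');g=cv2.cvtColor(s,cv2.COLOR_BGR2GRAY)
for y in range(164,192):print(y,s[y,304:326,2].tolist())
"
```

```text
t 19.65 pos [0.5625 0.1848 0.2162] yawy 82.3 d units [-0.002   0.0008 -0.002 ] turn -0.0 F [-0.18 -0.22 -0.84] gap 0.37 q [ 0.28  0.21  1.95  0.    0.98 -1.16]
-0.017 -0.006 [314.94624725 174.88924367]
-0.017 0.006 [312.80746769 171.29056103]
0.017 -0.006 [313.83682503 170.69031313]
0.017 0.006 [311.74415854 167.15908176]
hole [309.98828915 175.23757713] [316.8524836  184.46356103]
gray
164 [49, 66, 67, 66, 66, 60, 52, 54, 57, 55, 59, 65, 66, 66, 66, 65, 65, 64, 65, 64, 63, 64]
165 [50, 66, 67, 67, 66, 66, 60, 53, 56, 57, 55, 60, 63, 62, 63, 62, 62, 62, 63, 62, 62, 62]
166 [50, 67, 67, 67, 67, 67, 66, 55, 53, 58, 56, 55, 62, 62, 63, 63, 63, 63, 63, 63, 63, 63]
167 [51, 66, 66, 66, 66, 66, 67, 61, 59, 62, 57, 56, 57, 65, 65, 65, 66, 65, 64, 64, 63, 63]
168 [48, 63, 64, 64, 63, 65, 66, 67, 68, 67, 57, 57, 55, 60, 63, 64, 63, 64, 63, 63, 63, 63]
169 [45, 60, 60, 60, 63, 71, 71, 70, 68, 70, 59, 57, 57, 54, 62, 60, 60, 61, 62, 63, 65, 65]
170 [43, 59, 62, 63, 71, 79, 78, 72, 68, 70, 65, 59, 57, 55, 58, 60, 62, 64, 66, 66, 67, 67]
171 [45, 64, 65, 71, 79, 83, 78, 69, 73, 77, 77, 61, 56, 57
[... 1385 characters left out ...]
175, 174, 174, 73, 82, 81, 81, 67, 63, 57, 54, 108]
186 [174, 174, 175, 175, 175, 175, 175, 175, 175, 174, 174, 175, 175, 105, 83, 85, 83, 76, 66, 57, 55, 107]
187 [171, 172, 175, 176, 177, 174, 174, 174, 175, 174, 176, 176, 175, 155, 81, 87, 90, 86, 73, 92, 58, 92]
188 [172, 172, 175, 176, 176, 175, 174, 174, 176, 176, 177, 176, 174, 174, 99, 84, 90, 89, 83, 91, 60, 77]
189 [172, 172, 174, 175, 176, 175, 174, 173, 174, 175, 174, 174, 173, 172, 147, 104, 87, 90, 88, 77, 62, 78]
190 [173, 172, 173, 174, 175, 174, 174, 173, 172, 173, 173, 173, 172, 172, 171, 150, 81, 88, 89, 86, 73, 78]
191 [174, 173, 173, 173, 174, 172, 173, 172, 172, 172, 172, 172, 172, 173, 171, 170, 98, 84, 89, 89, 84, 84]
```

The pixel dump shows the peg tip at about (318.6,184.0) and the horn's end edge at column 315.5. That agrees with the model within the entry tolerance. I'll approach along the peg axis.

Emit:
move_arm(deltas="-0.008 0.0009 0.012 0 1;-0.01 0.0009 0.014 0 1;-0.01 0 0.014 0 1;-0.0045 0 0.0064 0 1;0 0 0 0 1", squeeze=15)

```text
t: 20.2
eef_pos: [0.5795, 0.1836, 0.193]
ee_rot: [[-0.991, 0.134, -0.001], [0.134, 0.991, -0.0], [0.001, -0.0, -1.0]]
force: [0.3, -0.3, -0.8]
finger_gap: 0.374
grip_force: 15.0
```

Emit:
move_arm(deltas="-0.003 0 0.0052 0 1;-0.003 0 0.0052 0 1;0 0 0 0 1")

```text
t: 20.5
eef_pos: [0.5825, 0.1833, 0.1884]
ee_rot: [[-0.991, 0.134, -0.0], [0.134, 0.991, -0.0], [0.0, -0.0, -1.0]]
force: [0.5, 0.7, -0.8]
finger_gap: 0.371
grip_force: 15.0
```

Emit:
move_arm(deltas="-0.003 0 0.0052 0 1;-0.003 0 0.0052 0 1;0 0 0 0 1")

```text
t: 20.8
eef_pos: [0.585, 0.1828, 0.1829]
ee_rot: [[-0.991, 0.134, -0.001], [0.134, 0.991, -0.0], [0.001, -0.0, -1.0]]
force: [-3.0, 0.6, -2.0]
finger_gap: 0.373
grip_force: 15.0
```

The force is purely downhill across the peg, so the tip is inside the hole and bearing on its downhill wall. I'll ease 1.5 mm downhill and continue.

Emit:
move_arm(deltas="0.0026 0 0.0015 0 1;0 0 0 0 1")

```text
t: 21.0
eef_pos: [0.5843, 0.1831, 0.1827]
ee_rot: [[-0.991, 0.134, 0.001], [0.134, 0.991, 0.0], [-0.001, 0.0, -1.0]]
force: [0.4, -0.5, -0.4]
finger_gap: 0.372
grip_force: 15.0
```

Emit:
move_arm(deltas="-0.003 0 0.0052 0 1;0 0 0 0 1;0 0 0 0 1")

```text
t: 21.3
eef_pos: [0.5856, 0.1828, 0.1798]
ee_rot: [[-0.991, 0.134, -0.0], [0.134, 0.991, -0.0], [0.0, -0.0, -1.0]]
force: [-1.7, -0.3, -2.4]
finger_gap: 0.368
grip_force: 15.0
```

Emit:
move_arm(deltas="0.0026 0 0.0015 0 1;-0.003 0 0.0052 0 1;0 0 0 0 1")

```text
t: 21.6
eef_pos: [0.586, 0.1829, 0.1765]
ee_rot: [[-0.991, 0.134, 0.0], [0.134, 0.991, -0.0], [-0.0, -0.0, -1.0]]
force: [-0.1, 0.5, -0.3]
finger_gap: 0.371
grip_force: 15.0
```

Emit:
move_arm(deltas="-0.003 0 0.0052 0 1;0 0 0 0 1;0 0 0 0 1")

```text
t: 21.9
eef_pos: [0.5874, 0.1827, 0.1741]
ee_rot: [[-0.991, 0.134, -0.0], [0.134, 0.991, 0.0], [0.0, -0.0, -1.0]]
force: [-1.0, -0.1, -1.1]
finger_gap: 0.368
grip_force: 15.0
```

Emit:
move_arm(deltas="0.001 0 0.0006 0 1;-0.003 0 0.0052 0 1;-0.003 0 0.0052 0 1;0 0 0 0 1")

```text
t: 22.3
eef_pos: [0.5903, 0.1823, 0.1685]
ee_rot: [[-0.991, 0.134, 0.001], [0.134, 0.991, -0.0], [-0.001, 0.0, -1.0]]
force: [3.3, -1.3, -0.7]
finger_gap: 0.369
grip_force: 15.0
```

Emit:
move_arm(deltas="-0.003 0 0.0052 0 1;-0.003 0 0.0052 0 1;0 0 0 0 1")

```text
t: 22.6
eef_pos: [0.5933, 0.1819, 0.1633]
ee_rot: [[-0.991, 0.134, 0.001], [0.134, 0.991, 0.0], [-0.001, 0.0, -1.0]]
force: [5.3, -1.1, 0.1]
finger_gap: 0.374
grip_force: 15.0
```

Emit:
move_arm(deltas="-0.0016 0 -0.0009 0 1;0 0 0 0 1", squeeze=10)

```text
t: 22.8
eef_pos: [0.5933, 0.1818, 0.1637]
ee_rot: [[-0.991, 0.134, -0.001], [0.134, 0.991, -0.0], [0.001, -0.0, -1.0]]
force: [2.2, 0.3, -0.8]
finger_gap: 0.369
grip_force: 10.0
```

Emit:
move_arm(deltas="-0.002 0 0.0035 0 1;-0.002 0 0.0035 0 1;0 0 0 0 1")

```text
t: 23.1
eef_pos: [0.5955, 0.1815, 0.16]
ee_rot: [[-0.991, 0.134, -0.0], [0.134, 0.991, -0.0], [0.0, -0.0, -1.0]]
force: [0.3, -0.7, -0.9]
finger_gap: 0.371
grip_force: 10.0
```

Emit:
move_arm(deltas="-0.002 0 0.0035 0 1;-0.002 0 0.0035 0 1;0 0 0 0 1", squeeze=30)

```text
t: 23.4
eef_pos: [0.5975, 0.1812, 0.1566]
ee_rot: [[-0.991, 0.134, -0.0], [0.134, 0.991, -0.0], [0.0, -0.0, -1.0]]
force: [0.3, -1.5, -1.3]
finger_gap: 0.373
grip_force: 30.0
```

Emit:
move_arm(deltas="-0.002 0 0.0035 0 1;0 0 0 0 1")

```text
t: 23.6
eef_pos: [0.5985, 0.1811, 0.1549]
ee_rot: [[-0.991, 0.134, -0.0], [0.134, 0.991, -0.0], [0.0, -0.0, -1.0]]
force: [0.6, -0.2, 0.4]
finger_gap: 0.366
grip_force: 30.0
```

Emit:
move_arm(deltas="-0.002 0 0.0035 0 1;0 0 0 0 1")

```text
t: 23.8
eef_pos: [0.5996, 0.181, 0.1532]
ee_rot: [[-0.991, 0.134, -0.0], [0.134, 0.991, -0.0], [0.0, -0.0, -1.0]]
force: [0.3, -0.1, -0.4]
finger_gap: 0.37
grip_force: 30.0
```

Emit:
move_arm(deltas="-0.001 0 0.00175 0 1;0 0 0 0 1")

```text
t: 24.0
eef_pos: [0.6001, 0.1809, 0.1524]
ee_rot: [[-0.991, 0.134, -0.0], [0.134, 0.991, -0.0], [0.0, -0.0, -1.0]]
force: [-0.5, -0.7, 0.8]
finger_gap: 0.372
grip_force: 30.0
```

Emit:
move_arm(deltas="-0.001 0 0.00175 0 1;0 0 0 0 1")

```text
t: 24.2
eef_pos: [0.6005, 0.1809, 0.1516]
ee_rot: [[-0.991, 0.134, -0.0], [0.134, 0.991, -0.0], [0.0, -0.0, -1.0]]
force: [0.5, 0.4, -1.0]
finger_gap: 0.369
grip_force: 30.0
```

Emit:
move_arm(deltas="-0.001 0 0.00175 0 1;0 0 0 0 1")

```text
t: 24.4
eef_pos: [0.6011, 0.1808, 0.1507]
ee_rot: [[-0.991, 0.134, -0.0], [0.134, 0.991, -0.0], [0.0, -0.0, -1.0]]
force: [-0.5, 0.8, -1.2]
finger_gap: 0.371
grip_force: 30.0
```

Emit:
move_arm(deltas="-0.001 0 0.00175 0 1;0 0 0 0 1")

```text
t: 24.6
eef_pos: [0.6013, 0.1808, 0.1503]
ee_rot: [[-0.991, 0.134, -0.001], [0.134, 0.991, 0.0], [0.001, -0.0, -1.0]]
force: [-5.2, -0.6, 7.7]
finger_gap: 0.369
grip_force: 30.0
```

Ring contact: about 9.7 N, purely along the peg. I'll hold it steady.

Emit:
move_arm(deltas="0 0 0 0 1;0 0 0 0 1;0 0 0 0 1;0 0 0 0 1")

```text
t: 25.0
eef_pos: [0.6014, 0.1808, 0.1504]
ee_rot: [[-0.991, 0.134, -0.0], [0.134, 0.991, 0.0], [0.0, -0.0, -1.0]]
force: [-5.5, 0.3, 7.2]
finger_gap: 0.368
grip_force: 30.0
```

Emit:
move_arm(deltas="0 0 0.0001 0 1;0 0 0 0 1;0 0 0 0 1;0 0 0 0 1;0 0 0 0 1;0 0 0 0 1;0 0 0 0 1;0 0 0 0 1;0 0 0 0 1;0 0 0 0 1;0 0 0 0 1;0 0 0 0 1;0 0 0 0 1;0 0 0 0 1;0 0 0 0 1;0 0 0 0 1")

```text
t: 26.6
eef_pos: [0.6013, 0.1808, 0.1503]
ee_rot: [[-0.991, 0.134, -0.0], [0.134, 0.991, 0.0], [0.0, -0.0, -1.0]]
force: [-6.0, -0.9, 7.9]
finger_gap: 0.37
grip_force: 30.0
```

```bash
python3 - <<'E'
from h import *
s=r.capture('side')[:,:,::-1].copy();cv2.imwrite('pics/s9.png',s)
o=r.get_obs();print(o['t'],o['force'],o['eef_pos'])
b=cv2.imread('pics/s8.png')
print(proj(cam('side'),o['eef_pos']))
for y in range(176,206):print(y,' '.join('%3d,%3d'%(s[y,x,2],s[y,x,0]) for x in range(308,338,2)))
E
```

```text
26.65 [-5.80391636 -0.36692006  8.00695122] [0.60130998 0.18082362 0.15029353]
[312.07790121 200.99402425]
176  39, 49  43, 54  43, 53  46, 57  44, 56  46, 59  46, 58  45, 58  48, 62  47, 61  48, 62  61, 25  67, 52  64, 40  77, 30
177  45, 58  48, 62  48, 61  48, 62  48, 62  49, 63  49, 63  47, 62  47, 61  48, 62  45, 58 113, 92  78, 76  71, 36  77, 31
178  47, 61  46, 60  47, 60  47, 60  45, 59  44, 57  45, 58  45, 57  43, 56  44, 56  41, 53 158,141  76, 79  74, 33  76, 30
179  44, 57  43, 55  43, 55  43, 56  42, 54  41, 53  41, 53  41, 53  41, 52  44, 52  43, 55 170,156  65, 67  71, 38  76, 30
180  46, 58  41, 53  45, 58  44, 57  41, 53  45, 58  45, 58  45, 58  46, 54  50, 53  45, 58 170,156  53, 55  61, 52  74, 34
181  48, 62  44, 58  49, 62  47, 61  45, 58  48, 62  49, 62  48, 62  49, 56  50, 55  46, 59 156,144  53, 55  57, 59  64, 50
182  48, 61  48, 62  48, 62  49, 62  48, 62  49, 62  49, 62  48, 61  47, 59  48, 59  46, 60 121,115  71, 70  56, 58  57, 59
183  48, 62  48, 62  48, 62  48, 61  47, 61  48, 62  48, 62  48, 62  48, 62  47, 61  46, 60 100, 99 140,128  71, 71  57, 59
1
[... 2026 characters left out ...]
  40, 52 116, 83  31, 38  16, 15  54, 50  65, 67  75, 76 163,139 198,181 199,182
201  47, 60  46, 60  46, 60  46, 60  43, 56  44, 57 172,151  58, 74  40, 50 157,144  75, 76  77, 79 108, 66 197,181 198,181
202  47, 60  46, 60  47, 60  47, 60  46, 60  46, 60 193,176  68, 88  58, 75 194,178  71, 72  79, 68  92, 40 158,139 169,162
203  48, 62  45, 58  46, 59  43, 56  42, 55  42, 55 181,170  68, 88  64, 82 158,158  72, 55  93, 50  98, 42 100, 67 114,128
204  41, 53  38, 51  40, 52  43, 47  46, 62  57, 74 136,146  67, 88  63, 83 110,133  82, 39  98, 42 100, 43  88, 39  94,122
205  58, 39  69, 40  67, 40  78, 84  82,108  87,114  98,129  67, 88  63, 82  98,128  84, 64  96, 41 108, 47  99, 42  96,111
```

The image confirms it: the peg emerges above the handle, and the black ring sits directly under the wood. It has been held about 2 s at about 10 N. I'll relieve the preload, open, and withdraw straight up.

Emit:
move_arm(deltas="0.0005 0 -0.0009 0 1;0 0 0 0 1")

```text
t: 26.85
eef_pos: [0.6012, 0.1808, 0.1504]
ee_rot: [[-0.991, 0.134, -0.0], [0.134, 0.991, 0.0], [0.0, 0.0, -1.0]]
force: [-3.8, 0.9, 4.2]
finger_gap: 0.369
grip_force: 30.0
```

Emit:
move_arm(deltas="0 0 0 0 0.2;0 0 0 0 0;0 0 0 0 -0.3;0 0 0 0 -0.6;0 0 0 0 -1;0 0 0 0 -1;0 0 0 0 -1;0 0 0 0 -1;0 0 0 0 -1;0 0 0 0 -1")

```text
t: 27.85
eef_pos: [0.6013, 0.1808, 0.1503]
ee_rot: [[-0.991, 0.134, -0.0], [0.134, 0.991, -0.0], [0.0, -0.0, -1.0]]
force: [-0.6, -0.2, -0.6]
finger_gap: 1.0
grip_force: 0.0
```

Emit:
move_arm(deltas="0 0 -0.02 0 -1;0 0 -0.05 0 -1;0 0 -0.08 0 -1;0 0 -0.08 0 -1;0 0 -0.08 0 -1;0 0 -0.05 0 -1;0 0 0 0 -1;0 0 0 0 -1;0 0 0 0 -1")

```text
t: 28.75
eef_pos: [0.6007, 0.1807, 0.3294]
ee_rot: [[-0.991, 0.134, -0.001], [0.134, 0.991, -0.0], [0.001, -0.001, -1.0]]
force: [-0.1, 0.8, -0.8]
finger_gap: 0.996
grip_force: 0.0
```

```bash
python3 - <<'E'
from h import *
s=r.capture('side')[:,:,::-1].copy();cv2.imwrite('pics/s10.png',s)
o=r.get_obs();print(o['t'],o['force'],o['eef_pos'])
for y in range(182,222,2):print(y,' '.join('%3d,%3d'%(s[y,x,2],s[y,x,0]) for x in range(292,338,3)))
a=cv2.imread('pics/s9.png').astype(int)
print('diff near hole end',np.abs(a-s)[184:204,320:334].mean())
b=cv2.imread('pics/side0.png').astype(int)
for n,(x,y,w,h) in dict(brush=(230,205,50,28),pot=(370,265,40,38),tin=(365,395,55,55)).items():print(n,np.abs(b-s)[y:y+h,x:x+w].mean())
E
```

```text
28.8 [ 1.04177757  0.23124361 -0.16459498] [0.60071344 0.18065966 0.32913488]
182 161,144 175,160 174,159 175,160 174,159 172,158 176,161 174,159 173,158 171,157  64, 83  93, 94 169,155 108,104  56, 57  59, 55
184 171,157 173,158 174,159 176,161 175,160 175,160 176,161 174,159 172,157 109,109  67, 88 107,106 169,155 157,143 137,127  56, 58
186 172,158 172,157 172,158 173,158 172,158 174,159 174,158 173,158 174,159  92, 95  67, 82 118, 80 169,154 170,154 174,163  95, 92
188 171,156 173,158 173,158 173,158 170,155 175,160 173,158 174,159 173,158  84, 86  83, 85 139, 60 153,141 133,128  92, 88 136,124
190 170,155 172,157 171,156 171,157 171,156 173,158 172,157 171,156 171,156 137,108  89, 91 135, 58 129, 97 143,130 170,156  98, 89
192 186,169 172,157 170,155 171,156 172,157 170,155 170,155 171,157 167,143 133, 57  86, 66  99, 41  90, 38 143,131 171,155 170,155
194 194,177 184,168 169,155 171,156 170,156 171,156 169,154 169,154 131, 56 139, 59  96, 40  91, 40  37, 20  63, 58 143,131 170,156
196 194,177 194,176 184,169 168,154 169,153 168,154 168,154 141, 83 140, 61 117, 50  93, 40  67, 2
[... 1011 characters left out ...]
98,127  98,127  97,126  97,127  62, 80  58, 76  96,125  81, 90  89, 91  97,126
214 144,139 120,123 130,133  96, 84  96,105  98,128  98,128  98,128  98,127  97,127  97,127  60, 78  60, 78  80, 88  89, 91  97,126
216 116,119 129,133 111,111 191,175  81,104  99,128  99,128  99,128  99,128  98,128  97,128  84,110  59, 78  74, 82  89, 91  97,126
218 127,131 121,125 193,176 194,178 103,106 100,128 100,128  99,128  99,128  99,127 100,130  98,128  62, 81  86, 94  88, 90  86,111
220 121,125 167,153 195,179 193,177 143,136  88,113  88,113  84,109  78,102  72, 93  70, 92  68, 88  67, 87  69, 80  89, 91  65, 84
diff near hole end 9.95
brush 7.028333333333333
pot 2.9427631578947366
tin 45.816308539944906
```

The horn hangs in the same place, resting on the ring. The tin area differs from the first picture, so I'll check whether that is only lighting.

```bash
python3 - <<'E'
import cv2,numpy as np
b=cv2.imread('pics/side0.png',0)
for f in('s3','s4','s6','s7','s8','s9','s10'):
    s=cv2.imread(f'pics/{f}.png',0);print(f,[round(float(np.abs(b.astype(int)-s)[y:y+h,x:x+w].mean()),1) for x,y,w,h in((365,395,55,55),(440,400,50,50),(290,420,50,40))])
t=cv2.imread('pics/side0.png',0)[398:446:4,360:424:3];u=cv2.imread('pics/s10.png',0)[398:446:4,360:424:3]
for i in range(12):print(' '.join('%3d'%v for v in t[i]),' | ',' '.join('%3d'%v for v in u[i]))
from h import *
p=r.capture('top')[:,:,::-1];q=cv2.imread('pics/top0.png');e=np.abs(cv2.Canny(q,60,150)[215:258,472:525].astype(int))
print('top tin diff',np.abs(p.astype(int)-q)[215:258,472:525].mean(), cv2.matchTemplate(np.ascontiguousarray(p[205:268,462:535]),np.ascontiguousarray(q[215:258,472:525]),cv2.TM_CCOEFF_NORMED).max(), cv2.minMaxLoc(cv2.matchTemplate(np.ascontiguousarray(p[205:268,462:535]),np.ascontiguousarray(q[215:258,472:525]),cv2.TM_CCOEFF_NORMED))[3])
E
```

```text
s3 [10.0, 2.7, 72.1]
s4 [2.5, 2.9, 30.0]
s6 [6.3, 4.8, 69.2]
s7 [1.8, 2.0, 28.8]
s8 [16.4, 3.4, 72.6]
s9 [12.6, 2.0, 71.5]
s10 [46.5, 21.8, 46.2]
188 192 191 193 183 190 187 190 190 183 179 170 183 180 181 188 187 189 188 182 189 190  |  114 116 116 117 112 115 114 115 115 111 107  97 108 108 109 114 114 116 114 111 115 115
190 186 183 190 191 185 183 185 166 163 167 164 161 165 171 167 164 188 191 184 187 186  |  116 114 111 115 116 113 112 113  92  91  93  91  90  92  95  93  91 114 116 113 114 113
193 193 186 195 185 184 182 162 165 168 173 168 164 163 168 166 163 167 188 186 185 163  |  117 118 113 119 112 111 107  90  92  93  96  93  92  91  93  92  90  93 113 111 110  91
187 193 189 193 194 188 173 174 191 192 188 182 172 175 173 169 170 178 169 164 167 162  |  113 117 115 117 118 114  99 100 115 117 115 109  98  97  96  94  94  99  94  91  93  90
189 190 195 191 190 168 121 122 120 120 124 118 120 173 193 167 165 166 171 170 168 172  |  115 115 119 116 115  94 118 118 116 116 120 115 116 120 118  94  92  92  95  95  94  95
193 193 188 152 170  99 112 122 123 124 116 118 119 11
[... 556 characters left out ...]
2 112 167 175 168  |  117 118 119 108  29  30  35  83  92  93  92  94  97  94  93  86  37  75  95  93  97  93
163 164 169 168 159  33  33  35  37  44  58  87  69  46  41  37  33 139  96  97 165 169  |   91  91  94  94  94  32  33  34  36  39  44  56  50  40  40  35  33  91  93  94  92  94
179 169 163 167 164 138  35  36  37  36  37  38  40  40  36  35 117  96  94  94 105 170  |  102  94  90  93  91  95  33  35  34  36  36  37  38  40  35  33  84  93  91  91  93  95
183 184 183 180 178 156 128 142  57  37  38  38  37  37  94 129  96  99  98  97 145 165  |  107 108 108 104 105  99 104  81  45  35  36  37  37  36  60  89  93  96  95  95  92  92
top tin diff 28.394032470381745 0.43808112 (9, 10)
```

The tin's outline is unchanged and only the arm's shadow differs, so I'm handing in.

```bash
python3 -c "
from rig import r
print(r.sign_off())"
```

```text
the job is handed in; nothing more can be done
None
```

The shoehorn hangs on the steel stand's peg against the rubber ring, pressed home at about 10 N for about 2 s and released; the job is handed in at about 29 s, with the tin, brush and plant not touched.

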